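# Descale the water flosser

### The job

Get the water flosser ready for descaling: press its filter cassette down until the latch lets go and it springs up, then draw it out and stand it upright on its narrow bottom edge on the free part of the bamboo tray to dry. Drop all the descaling tablets lying on the ledge, however many there are, through the narrow neck into the flosser's tank (before or after the filter, as you like). Leave the soap and the other toiletries where they are.

Things in the scene. Friction and masses are not known exactly. Their poses are not given: they have to be found in the camera images.
- flosser: white base of a countertop water flosser, fixed, 90 x 220 mm (x, y), origin at ledge height. On it: a solid housing (x -35 to 35, y -110 to -10 mm, top at z = 112) with an upright slot at y = -60 mm (19 mm in x, 67 in y); a clear tank (84 x 84 mm, centre y = 55, top at z = 110, inner floor 16) with a narrow white neck; between them, at x = 15 mm, the slim hand piece (nozzle up to z = 138)
- neck (a point): centre of the mouth of the tank's filler neck, 145 mm above the ledge; neck square, 38 x 38 mm inside, 46 x 46 mm outside, 41 mm long, opening into the tank (76 x 76 mm inside, with a slanting suction pipe across it that the tablets roll off); axes as the flosser's
- slot (a point): centre of the slot's mouth in the housing's flat top, 112 mm above the ledge; axes as the flosser's
- lift (a joint): sprung lift under the cassette (m, positive up): 0 latched down (cassette's top 12 mm above the housing), negative when pressed deeper (stop at -0.008), 0.036 sprung up. Push-push latch: pressing the cassette down by 4 to 5 mm or more (about 5 N) frees the latch; when the pressure is taken off, the spring lifts the cassette by 36 mm within half a second, so that it stands 48 mm out of the housing and can be pinched and drawn out upward. It does not latch again
- filter_mid (a point): centre of the filter cassette, a flat grey plastic plate 16 mm thick (its x), 64 mm wide (y), 90 mm tall (z, up), 60 g; at the start it stands in the slot, axes as the flosser's, its flat faces looking along the flosser's x
- tray: flat bamboo tray, fixed, 110 mm (x) x 200 mm (y), 10 mm high, origin under its centre at ledge height. The soap lies on its -y half; its +y half is free
- tab0_center (a point): centre of a whitish round descaling tablet, 28 mm in diameter, 18 mm thick, 16 g, lying flat on the ledge. There are four to six of them; one that reads None from the start is absent
- tab1_center (a point): centre of a whitish round descaling tablet, 28 mm in diameter, 18 mm thick, 16 g, lying flat on the ledge. There are four to six of them; one that reads None from the start is absent
- tab2_center (a point): centre of a whitish round descaling tablet, 28 mm in diameter, 18 mm thick, 16 g, lying flat on the ledge. There are four to six of them; one that reads None from the start is absent
- tab3_center (a point): centre of a whitish round descaling tablet, 28 mm in diameter, 18 mm thick, 16 g, lying flat on the ledge. There are four to six of them; one that reads None from the start is absent
- tab4_center (a point): centre of a whitish round descaling tablet, 28 mm in diameter, 18 mm thick, 16 g, lying flat on the ledge. There are four to six of them; one that reads None from the start is absent
- tab5_center (a point): centre of a whitish round descaling tablet, 28 mm in diameter, 18 mm thick, 16 g, lying flat on the ledge. There are four to six of them; one that reads None from the start is absent
- soap: bar of soap 75 x 50 x 24 mm on the -y half of the tray, long side along the tray's x; loose, to be left alone; origin at the centre of its underside
- clipper: steel nail clipper 60 mm long (x), 13 mm wide, 12 mm high; loose, to be left alone; origin at the centre of its underside
- capcase: round green plastic shower cap case, 94 mm across, 34 mm high; loose, to be left alone; origin at the centre of its underside
- brushes: white ceramic toothbrush holder 76 mm across, 100 mm high, with brushes up to 195 mm; loose, to be left alone; origin at the centre of its underside
- cup: glass cup 72 mm across, 85 mm high; loose, to be left alone; origin at the centre of its underside
- lotion: white bottle 52 mm across, 150 mm high; loose, to be left alone; origin at the centre of its underside
- comb: black comb 150 mm long (x), about 35 mm wide, 5 mm high; loose, to be left alone; origin at the centre of its underside
Things that resemble listed ones, but are neither listed nor needed, are in the scene too. Of the things that look like the tray, the smaller one is meant.

How it is judged:
By the outcome, as a careful person would: the job done as asked, in the order asked, and still so for the second after the job is handed in, with the robot touching nothing.
Of tab0, tab1, tab2, tab3, tab4, tab5 only 4 to 6 are there at a start; the rules pass over those that are not, and their reading is None.
At some moment in a run one of tab0, tab1, tab2, tab3, tab4, tab5 may be knocked a few centimetres aside while the robot is not near it.
It also fails if it takes over 208 s, if anything falls off the work surface, if the arm or the gripper's body presses on something with over 40 N, if the wrist force passes 120 N, or if a joint passes its speed limit or range.

### The arm

A 6-joint arm with a two-finger parallel gripper is mounted at the origin on the work surface. World frame = base frame: x ahead of the robot, y to its left, z up, the work surface at z = 0. Lengths are in m, angles in rad, forces in N, time in s.
With the tool pointing down it reaches from about 0.3 to 0.875 m from the base axis. Payload 6.4 kg.
Tool frame: the origin (TCP) lies on the mounting face of the last link; the fingertips stand 173 mm ahead of it and the grasp point (between the pads) lies 155 mm ahead of it (ctrl.tip_reach is the distance from the TCP to the fingertips, in m); z points along the fingers, y is the line along which they close (so a half turn about z gives the same grasp; the last joint's range is limited). The gripper opens to 85 mm and grips with 20 to 120 N. Pads are 22 mm wide; open, the fingers measure 114 mm over their backs; the gripper's body (76 mm by 85 mm) begins 54 mm behind the grasp point. The pads swing forward as they close: fully open they stand 13 mm farther back than shut.
Start: joints at [0.97, 0.181, 1.607, -0, 1.354, -0.206], TCP at [0.221, 0.531, 0.405] pointing down, gripper open.
Joint ranges: [-2.99, 2.99], [-0.89, 2.07], [0.3, 2.58], [-1.14, 4.28], [0, 2.63], [-3.12, 3.12]. Speed limits (rad/s): [2.57, 2.57, 3.01, 3.14, 3.14, 3.14].

### API

Orientations are given as a unit quaternion [w, x, y, z].
In Python, from bench import ctrl gives the robot as it stands.
- The arm moves only by the shell command python3 -m pendant 'ROWS'. ROWS is JSON, a list that holds one entry, the list of rows, each a list of 7 numbers: the opening, from 0 (shut) to 1 (fully open), then the shift along the tool's x, y, z in mm, then the turn, a rotation vector about the tool's x, y, z in rad. A call has 1 to 5 rows; each row is the pose to reach, as a shift and turn from the pose commanded when the call began, along the tool's axes at that moment; what a row does not reach only later rows make up. A row lasts 1/12 s, in which the tool goes at most 41.7 mm and 7.16 degrees, less where a joint would pass 70% of its speed; a pose out of reach is approached as far as the arm can. A call with a gripper value outside its range is refused whole. The fingers move at their own pace and stop on an object; the grip force is fixed at half the most. Time passes only in rows, so rows that repeat a pose let the fingers close. It gives the time, the measured TCP pose, the force, the opening and the grip force at its end, in the units of the state.
- ctrl.get_obs(): the state, without advancing time (a new reading comes with each control period).
- ctrl.camera(name): name is "scene" or "top" or "wrist"; returns the picture (400x640x3 uint8, red, green, blue); there is no depth.
- ctrl.camera_params(name): a dict with "mtx" (3x3 intrinsics, pixels), "world_from_camera" (4x4, takes a point from camera to world coordinates); the wrist camera has in their place "tool_from_camera" (4x4, takes a point from camera to tool coordinates, whose origin is the TCP and whose axes are the flange's). Camera axes: x right, y down, z forward; pixel columns grow to the right and rows downward; lengths in m; the calibration is good to about 2 mm. The wrist camera is an equidistant fisheye: a pixel r from the principal point sees the ray r / f radians off the axis. A picture is of the moment at which its call begins: read the wrist's pose just before it. camera_params takes no time and is no camera call.
- ctrl.hand_in(): hands the job in; it is judged then, once.
Trained networks look in the newest picture that a camera, given by its name, has taken for a name from the list of things; names that differ only in an ending like _2 or _b are one class to them, and where a whole thing is asked for, a point or a joint stands for the part that bears it (a point fixed in the world has none). Each returns a list of dicts, best first, with "confidence" (0 to 1); they miss things now and then, are a little off and sometimes report something else, mostly with a low value. They report only what shows in the picture. A call takes as long as a camera call. They do not tell look-alikes from the thing itself.
- ctrl.boxes_of(camera, name): "point" ([column, row] as shares, 0 to 1, of the picture: columns of its width, rows of its height, amid what is visible of it).
The state is a dict: "time_s": time; "q": joint angles; "dq": joint speeds; "joint_efforts": joint torques, N m; "eef_pos": TCP position; "eef_rot": TCP orientation; "wrist_force": force on the tool from outside, world axes, zero at the start; "torque": the same for the moment, N m; "opening": opening from 0.0 (shut) to 1.0 (fully open); "grasp_force": force on a finger pad.
Only numpy, scipy, OpenCV 4.12 (cv2) and the standard library are available. Lean on these libraries where they do the work, as an engineer would, in place of code of your own. Each camera call takes 0.05 s, during which the arm holds its last target. There are 200 camera calls.

## Working session

There is one attempt and no reset: what is moved stays moved. The work goes in short steps, Python scripts to look and compute and a shell command to move; the robot and the scene stay as the last step left them, time stands still between calls to the robot, and variables do not carry over. Pictures are saved under pics/ and viewed, at most 14 in all, crops included, and the job is handed in when it is done.

```bash
ls; mkdir -p pics
cat > h.py <<'E'
import numpy as np, cv2
from bench import ctrl
from scipy.spatial.transform import Rotation as R
def snap(n,f=None):
    o=ctrl.get_obs(); im=ctrl.camera(n)
    if f: cv2.imwrite('pics/'+f,im[:,:,::-1])
    return o,im
def pose(o):
    w,x,y,z=o['eef_rot']; T=np.eye(4); T[:3,:3]=R.from_quat([x,y,z,w]).as_matrix(); T[:3,3]=o['eef_pos']; return T
def ray(n,uv,o=None):
    p=ctrl.camera_params(n); K=np.array(p['mtx'])
    a=np.array([(uv[0]-K[0,2])/K[0,0],(uv[1]-K[1,2])/K[1,1]])
    if n=='wrist':
        th=np.hypot(*a); d=np.r_[a/max(th,1e-9)*np.sin(th),np.cos(th)]; W=pose(o)@np.array(p['tool_from_camera'])
    else: d=np.r_[a,1.]; W=np.array(p['world_from_camera'])
    return W[:3,3],W[:3,:3]@d
def onz(n,uv,z,o=None):
    c,d=ray(n,uv,o); return c+d*(z-c[2])/d[2]
def proj(n,P,o=None):
    p=ctrl.camera_params(n); K=np.array(p['mtx'])
    W=pose(o)@np.array(p['tool_from_camera']) if n=='wrist' else np.array(p['world_from_camera'])
    c=np.linalg.inv(W)@np.r_[P,1]
    if n=='wrist':
        r=np.hypot(c[0],c[1]); th=np.arctan2(r,c[2]); a=c[:2]/max(r,1e-9)*th
    else: a=c[:2]/c[2]
    return np.array([K[0,0]*a[0]+K[0,2],K[1,1]*a[1]+K[1,2]])
def det(n,name,z,o=None,k=8,mc=.3):
    out=[]
    for d in ctrl.boxes_of(n,name)[:k]:
        if d['confidence']<mc: continue
        uv=np.array(d['point'])*[640,400]; out.append((round(d['confidence'],2),uv.round(0).tolist(),onz(n,uv,z,o).round(3)[:2].tolist()))
    return out
# offset for a target TCP position (m) in tool mm
def tool(P,o=None):
    o=o or ctrl.get_obs(); T=pose(o); return (T[:3,:3].T@(np.array(P)-T[:3,3])*1000).round(1)
E
python3 - <<'E'
from h import *
o,_=snap('top','top.png'); snap('scene','scene.png')
print(o); 
for n in ('top','scene'): print(np.array(ctrl.camera_params(n)['world_from_camera']).round(3).tolist())
print(ctrl.camera_params('wrist'))
for n,z in [('tab0_center',.018),('flosser',.1),('neck',.145),('slot',.112),('filter_mid',.12),('tray',.01),('soap',.03),('clipper',.012),('capcase',.034),('brushes',.1),('cup',.085),('lotion',.15),('comb',.005)]:
    print(n,det('top',n,z))
E
```

```text
pics
{'time_s': 0.0, 'q': array([ 9.69704566e-01,  1.81550390e-01,  1.60801876e+00, -1.07763490e-05,
        1.35377541e+00, -2.06295613e-01]), 'dq': array([-0.00017745,  0.00095636, -0.00042472,  0.00054997, -0.00060061,
       -0.00120526]), 'joint_efforts': array([ 9.06197456e-04, -4.44875550e+01, -3.51339161e+01, -1.96088936e-04,
        9.05093970e-03,  3.45438434e-05]), 'eef_pos': array([0.22099267, 0.53056115, 0.40377342]), 'eef_rot': array([-3.39252373e-04,  1.96117383e-01,  9.80580035e-01, -8.07607996e-04]), 'wrist_force': array([ 0.22739633, -0.28122423,  0.27397892]), 'torque': array([-0.00412104, -0.02547593,  0.05418901]), 'grasp_force': 0.0, 'opening': 0.9987314303263367}
[[0.013, -0.998, 0.06, 0.413], [-1.0, -0.013, -0.008, -0.019], [0.009, -0.06, -0.998, 1.406], [0.0, 0.0, 0.0, 1.0]]
[[0.455, 0.7, -0.55, 1.295], [0.89, -0.368, 0.268, -0.418], [-0.015, -0.611, -0.791, 1.28], [0.0, 0.0, 0.0, 1.0]]
{'mtx': array([[309.70691629,   0.        , 316.22409294],
       [  0.        , 309.70691629, 204.77616966],
       [  0.        ,   0.        ,   1.        ]]), 'tool_from_c
[... 398 characters left out ...]
0.638, -0.002])]
neck []
slot [(0.92, [303.0, 143.0], [0.637, -0.001]), (0.48, [233.0, 223.0], [0.426, 0.174]), (0.31, [353.0, 90.0], [0.78, -0.132])]
filter_mid [(0.61, [327.0, 147.0], [0.626, -0.065])]
tray [(0.92, [420.0, 306.0], [0.207, -0.33]), (0.56, [407.0, 213.0], [0.462, -0.293])]
soap [(0.78, [436.0, 203.0], [0.491, -0.37])]
clipper [(0.4, [325.0, 147.0], [0.644, -0.064])]
capcase [(0.93, [203.0, 114.0], [0.729, 0.277]), (0.44, [456.0, 138.0], [0.67, -0.424])]
brushes [(0.84, [352.0, 90.0], [0.783, -0.129])]
cup [(0.74, [413.0, 120.0], [0.709, -0.295]), (0.4, [202.0, 222.0], [0.428, 0.26])]
lotion [(0.81, [269.0, 94.0], [0.754, 0.086])]
comb [(0.71, [456.0, 140.0], [0.67, -0.432])]
```

Run:
```python
import cv2
a=cv2.imread('pics/top.png'); cv2.imwrite('pics/topc.png',cv2.resize(a[60:345,160:540],(800,600),interpolation=cv2.INTER_CUBIC))
```

```text
(no output)
```

View pics/topc.png

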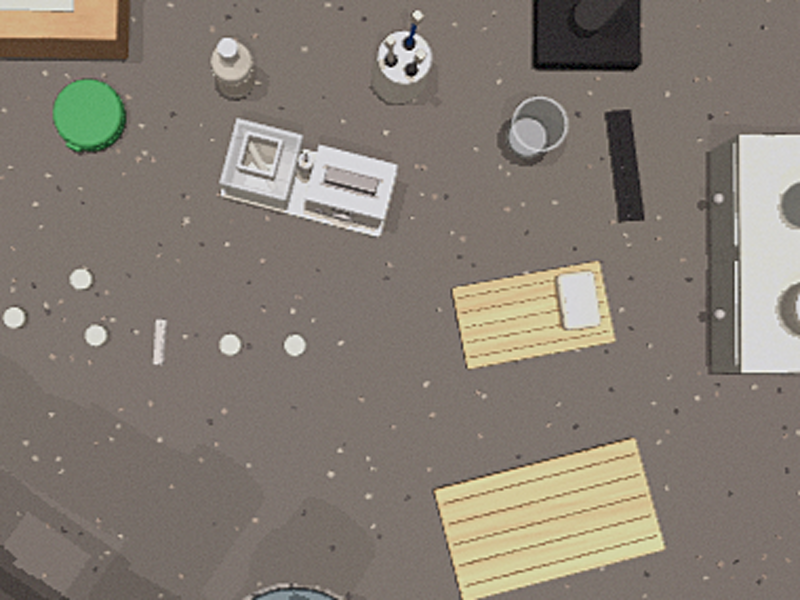

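View pics/scene.png

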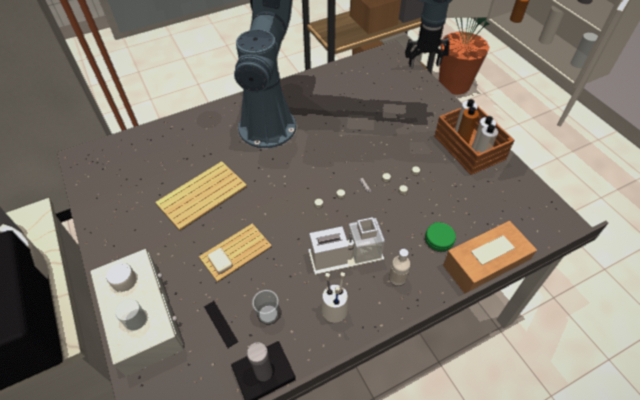

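The top crop shows five white tablets at about (81,279), (14,317), (95,335), (230,345) and (295,345). The clipper is at (160,342). The flosser has its tank at (260,158), neck at (258,157) and slot at (352,180). There are two bamboo boards: the smaller one at (533,315) carries the soap and is the tray meant; the larger at (548,518) is the look-alike. The scene view also shows five tablets.

Run:
```python
from h import *
a=cv2.imread('pics/top.png'); hsv=cv2.cvtColor(a,cv2.COLOR_BGR2HSV)
c2f=lambda p:np.array(p)/[800/380,600/285]+[160,60]
# tablets
for c in [(81,279),(14,317),(95,335),(230,345),(295,345),(160,342)]:
    u,v=c2f(c).round().astype(int); w=hsv[v-12:v+13,u-12:u+13,2].astype(float); m=(w>170)
    n,l,s,cen=cv2.connectedComponentsWithStats(m.astype(np.uint8)); k=1+np.argmax(s[1:,4])
    p=cen[k]+[u-12,v-12]; print('tab',s[k,4],p.round(1),onz('top',p,.017).round(4)[:2])
# tray
m=((hsv[:,:,1]>60)&(hsv[:,:,2]>150)&(hsv[:,:,0]<35)&(hsv[:,:,0]>15)).astype(np.uint8)
m=cv2.morphologyEx(m,cv2.MORPH_CLOSE,np.ones((5,5)))
n,l,s,cen=cv2.connectedComponentsWithStats(m)
for k in range(1,n):
    if s[k,4]>800:
        pts=np.argwhere(l==k)[:,::-1].astype(np.float32)
        W=np.array([onz('top',p,.01)[:2] for p in pts]).astype(np.float32)
        r=cv2.minAreaRect(W*1000); print('tray',s[k],r)
# by hand: tray corners, flosser points
for nm,pts,z in [('tray',[(452,288),(600,262),(614,340),(467,368)],.01),('neck',[(242,133),(283,139),(274,181),(234,173)],.145),('cass',[(329,167),(381,181),(376,194),(324,181)],.124),
  ('tanktop',[(236,120),(302,134),(290,203),(222,189)],.11),('house',[(316,146),(397,163),(381,219),(305,198)],.112)]:
    W=np.array([onz('top',c2f(p),z)[:2] for p in pts]); print(nm,W.mean(0).round(4),W.round(3).tolist(), [round(float(np.linalg.norm(W[i]-W[i-1])),3) for i in range(4)])
f=cv2.resize(a[105:180,255:355],(800,600),interpolation=cv2.INTER_CUBIC); cv2.imwrite('pics/fl.png',f)
```

```text
tab 76 [197.8 192.1] [0.5124 0.2886]
tab 76 [166.1 210.4] [0.4604 0.3746]
tab 75 [204.9 218.8] [0.4386 0.2671]
tab 78 [268.8 223.3] [0.4284 0.0905]
tab 76 [299.6 223.6] [0.4288 0.0054]
tab 93 [235.2 221.8] [0.4314 0.1833]
tray [ 129   34   87   44 2297] ((899.6514892578125, 372.3377380371094), (241.82423400878906, 124.20301055908203), 89.96326446533203)Traceback (most recent call last):
  File "<stdin>", line 16, in <module>
  File "h.py", line 18, in onz
    c,d=ray(n,uv,o); return c+d*(z-c[2])/d[2]
        ~~~^^^^^^^^
  File "h.py", line 11, in ray
    p=ctrl.camera_params(n); K=np.array(p['mtx'])
ValueError: time passes only in moves, steps and waits
```

```bash
python3 - <<'E'
s=open('h.py').read()
s=s.replace("def snap(","_c={}\ndef cp(n):\n    if n not in _c: _c[n]=ctrl.camera_params(n)\n    return _c[n]\ndef snap(",1).replace("p=ctrl.camera_params(n)","p=cp(n)")
open('h.py','w').write(s)
E
python3 - <<'E'
from h import *
a=cv2.imread('pics/top.png'); hsv=cv2.cvtColor(a,cv2.COLOR_BGR2HSV)
c2f=lambda p:np.array(p)/[800/380,600/285]+[160,60]-.5
for nm,pts,z in [('tray',[(452,288),(600,262),(614,340),(467,368)],.01),('neck',[(242,133),(283,139),(274,181),(234,173)],.145),('cass',[(329,167),(381,181),(376,194),(324,181)],.124),
  ('tanktop',[(236,120),(302,134),(290,203),(222,189)],.11),('house',[(316,146),(397,163),(381,219),(305,198)],.112)]:
    W=np.array([onz('top',c2f(p),z)[:2] for p in pts]); print(nm,W.mean(0).round(4),W.round(3).tolist(), [round(float(np.linalg.norm(W[i]-W[i-1])),3) for i in range(4)])
f=cv2.resize(a[105:180,255:355],(800,600),interpolation=cv2.INTER_CUBIC); cv2.imwrite('pics/fl.png',f)
E
```

```text
tray [ 0.474  -0.3098] [[0.508, -0.202], [0.545, -0.399], [0.441, -0.417], [0.402, -0.222]] [0.108, 0.2, 0.105, 0.199]
neck [0.6542 0.0504] [[0.683, 0.071], [0.676, 0.021], [0.625, 0.031], [0.634, 0.079]] [0.05, 0.05, 0.052, 0.049]
cass [ 0.6299 -0.0642] [[0.646, -0.035], [0.63, -0.099], [0.614, -0.093], [0.629, -0.029]] [0.018, 0.066, 0.017, 0.066]
tanktop [0.6548 0.047 ] [[0.706, 0.081], [0.69, -0.001], [0.603, 0.012], [0.62, 0.096]] [0.088, 0.084, 0.087, 0.086]
house [ 0.631  -0.0612] [[0.675, -0.019], [0.655, -0.119], [0.585, -0.1], [0.61, -0.006]] [0.066, 0.102, 0.073, 0.097]
```

View pics/fl.png

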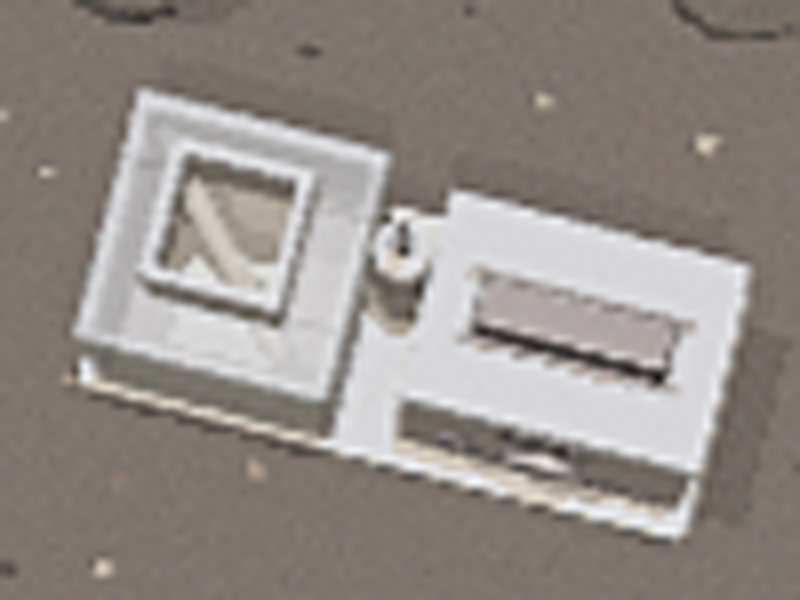

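The enlarged flosser crop shows the neck mouth centred near (228,225), the cassette top near (577,325) in its slot, and the hand piece near (403,250). Flosser yaw is about -15°, so I'll turn the tool by about 82.5° so its closing axis matches flosser x.

```bash
for i in 1 2; do python3 -m pendant '[[[1,0,0,0,0,0,0.12],[1,0,0,0,0,0,0.24],[1,0,0,0,0,0,0.36],[1,0,0,0,0,0,0.48],[1,0,0,0,0,0,0.6]]]'; done; python3 -m pendant '[[[1,0,0,0,0,0,0.12],[1,0,0,0,0,0,0.24],[0.5,0,0,0,0,0,0.24]]]'
python3 - <<'E'
from h import *
c2=lambda p:(np.array(p)+.5)/8+[255,105]-.5
for nm,pts,z in [('neckout',[(180,147),(315,172),(277,310),(143,275)],.145),('neckin',[(188,160),(300,180),(268,297),(162,262)],.145),('cass',[(482,275),(680,322),(665,378),(473,325)],.124),('tanktop',[(143,90),(390,155),(322,400),(78,335)],.11),('house',[(452,190),(752,268),(697,472),(398,400)],.112)]:
    W=np.array([onz('top',c2(p),z)[:2] for p in pts]); d=W[0]+W[3]-W[1]-W[2]
    print(nm,W.mean(0).round(4),'yaw',np.degrees(np.arctan2(-d[0],d[1])).round(1),[round(float(np.linalg.norm(W[i]-W[i-1])),3) for i in range(4)])
T=pose(ctrl.get_obs()); print(T.round(3)); print(tool([.63,-.062,.40]))
E
```

```text
time_s: 1.17
eef_pos: [0.2211, 0.5308, 0.4047]
eef_rot: [0.0, 0.48, 0.877, 0.0]
wrist_force: [-0.3, 0.8, -0.4]
opening: 0.997
grasp_force: 0.0
time_s: 1.58
eef_pos: [0.2212, 0.5308, 0.4047]
eef_rot: [-0.0, 0.718, 0.696, 0.0]
wrist_force: [0.0, -0.4, 0.1]
opening: 0.998
grasp_force: 0.0
time_s: 1.83
eef_pos: [0.2211, 0.5308, 0.4047]
eef_rot: [-0.0, 0.795, 0.606, 0.0]
wrist_force: [0.0, -0.7, 0.1]
opening: 0.883
grasp_force: 0.0
neckout [0.6569 0.048 ] yaw -11.9 [0.043, 0.044, 0.046, 0.044]
neckin [0.6573 0.0478] yaw -13.5 [0.034, 0.036, 0.039, 0.035]
cass [ 0.6303 -0.0629] yaw -13.7 [0.017, 0.066, 0.019, 0.064]
tanktop [0.6575 0.0483] yaw -14.1 [0.083, 0.083, 0.084, 0.082]
house [ 0.6299 -0.0633] yaw -13.4 [0.071, 0.101, 0.069, 0.1]
[[ 0.265  0.964  0.     0.221]
 [ 0.964 -0.265  0.     0.531]
 [ 0.     0.    -1.     0.405]
 [ 0.     0.     0.     1.   ]]
[-463.2  551.3    4.7]
```

```bash
for i in 1 2 3; do python3 -m pendant '[[[0,-26,31,0,0,0,0],[0,-52,62,0,0,0,0],[0,-78,93,0,0,0,0],[0,-104,124,0,0,0,0],[0,-130,155,0,0,0,0]]]' | grep eef_pos; done; python3 -m pendant '[[[0,-24,28,0,0,0,-0.028],[0,-48,56,0,0,0,-0.028],[0,-73,86,0,0,0,-0.028],[0,-73,86,0,0,0,-0.028]]]'
python3 - <<'E'
from h import *
o,_=snap('wrist','w1.png')
for n,z in [('slot',.112),('filter_mid',.124),('neck',.145)]: print(n,det('wrist',n,z,o))
T=pose(o); print(T.round(4))
for P in [(.6303,-.063,.124),(.6575,.048,.145)]: print(proj('wrist',P,o).round(1))
E
```

```text
eef_pos: [0.3374, 0.3634, 0.4049]
eef_pos: [0.4533, 0.1971, 0.405]
eef_pos: [0.5691, 0.031, 0.4049]
time_s: 3.42
eef_pos: [0.6346, -0.0659, 0.404]
eef_rot: [0.001, 0.786, 0.619, -0.0]
wrist_force: [-1.1, -0.2, 0.5]
opening: 0.0
grasp_force: 0.0
slot [(0.85, [309.0, 111.0], [0.648, 0.007])]
filter_mid [(0.98, [311.0, 199.0], [0.632, -0.064]), (0.3, [416.0, 20.0], [0.751, 0.065])]
neck [(0.84, [310.0, 111.0], [0.649, 0.008])]
[[ 0.2349  0.972   0.0014  0.6346]
 [ 0.972  -0.2349 -0.0026 -0.0659]
 [-0.0022  0.002  -1.      0.404 ]
 [ 0.      0.      0.      1.    ]]
[308.9 198.8]
[308.2  55.2]
```

View pics/w1.png

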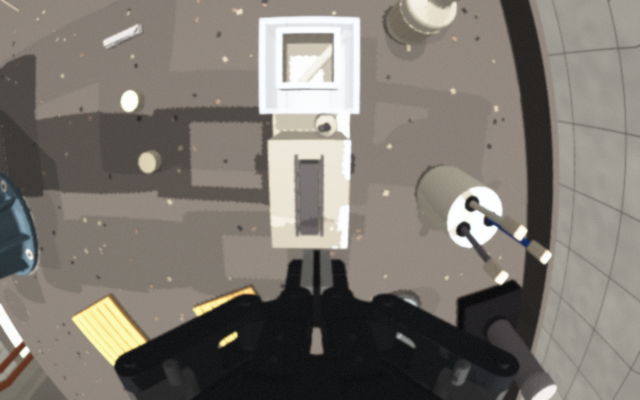

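The wrist view shows the cassette top at (309,197) and the neck mouth at (307,58), both within 3 px of the top-camera estimate and aligned with the tool. Pressing next with the fingers shut.

```bash
python3 -m pendant '[[[0,2,-4,36,0,0,0],[0,2,-4,72,0,0,0],[0,2,-4,96,0,0,0],[0,2,-4,102,0,0,0],[0,2,-4,102,0,0,0]]]'; python3 -m pendant '[[[0,0,0,2,0,0,0],[0,0,0,4,0,0,0],[0,0,0,6,0,0,0],[0,0,0,8,0,0,0],[0,0,0,9,0,0,0]]]'
```

```text
time_s: 4.03
eef_pos: [0.6277, -0.0555, 0.3008]
eef_rot: [-0.002, 0.785, 0.62, -0.001]
wrist_force: [-0.5, 0.9, 0.9]
opening: 0.003
grasp_force: 0.0
time_s: 4.45
eef_pos: [0.6294, -0.0572, 0.2951]
eef_rot: [0.001, 0.785, 0.619, 0.001]
wrist_force: [-0.5, 1.2, 3.9]
opening: -0.0
grasp_force: 2.0
```

```bash
python3 -m pendant '[[[0,-4,0,2,0,0,0],[0,-4,0,4,0,0,0],[0,-4,0,5,0,0,0],[0,-4,0,6,0,0,0],[0,-4,0,6,0,0,0]]]'
```

```text
time_s: 4.87
eef_pos: [0.6287, -0.0609, 0.2894]
eef_rot: [0.001, 0.785, 0.619, 0.001]
wrist_force: [0.5, 2.7, 10.0]
opening: 0.001
grasp_force: 5.1
```

```bash
python3 -m pendant '[[[0,0,0,-25,0,0,0],[0,0,0,-55,0,0,0],[0,0,0,-90,0,0,0],[0.8,0,0,-110,0,0,0],[0.8,0,0,-110,0,0,0]]]'; python3 -m pendant '[[[0.8,0,0,0,0,0,0],[0.8,0,0,0,0,0,0],[0.8,0,0,0,0,0,0]]]'
python3 - <<'E'
from h import *
o,_=snap('wrist','w2.png'); snap('scene','s2.png'); snap('top','t2.png')
print(det('wrist','filter_mid',.16,o),det('top','filter_mid',.16))
a=cv2.imread('pics/w2.png')[100:280,200:440]; b=cv2.imread('pics/t2.png')[105:180,255:355]
cv2.imwrite('pics/c2.png',np.vstack([cv2.resize(a,(400,300)),cv2.resize(b,(400,300))]))
for P in [(.6303,-.063,.16),(.6303,-.063,.124)]: print(proj('wrist',P,o).round(1))
E
```

```text
time_s: 5.28
eef_pos: [0.629, -0.0616, 0.4033]
eef_rot: [0.004, 0.785, 0.619, 0.002]
wrist_force: [0.7, -0.5, 0.3]
opening: 0.271
grasp_force: 0.0
time_s: 5.53
eef_pos: [0.6273, -0.061, 0.3954]
eef_rot: [-0.001, 0.786, 0.619, -0.001]
wrist_force: [-0.9, -0.1, -0.3]
opening: 0.713
grasp_force: 0.0
[(0.87, [319.0, 215.0], [0.63, -0.058])] [(0.64, [303.0, 147.0], [0.618, -0.003]), (0.43, [333.0, 145.0], [0.624, -0.079])]
[321.3 222.2]
[320.8 206.2]
```

View pics/c2.png

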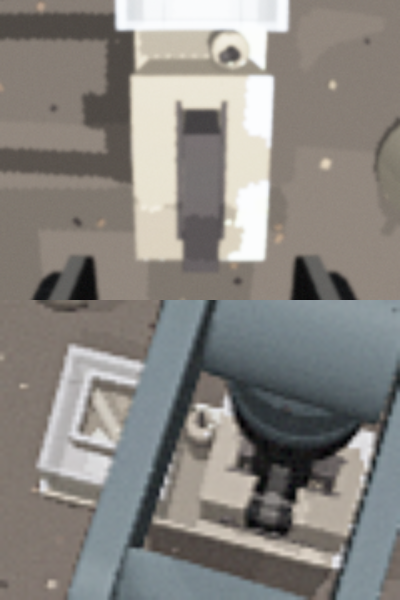

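The cassette has sprung up: its front face shows, its top is centred near full-picture (320,221), and the projection for z=0.16 is (321,222). Descending to pinch it.

```bash
python3 -m pendant '[[[0.8,-1,2,35,0,0,0],[0.8,-1,2,70,0,0,0],[0.8,-1,2,90,0,0,0],[0.8,-1,2,104,0,0,0],[0.8,-1,2,104,0,0,0]]]'; python3 -m pendant '[[[0.8,0,0,0,0,0,0],[0.8,0,0,0,0,0,0],[0.8,0,0,0,0,0,0]]]'
python3 - <<'E'
from h import *
o,_=snap('wrist','w3.png'); print(tool([.6303,-.063,.295],o), pose(o)[:3,2]);
E
```

```text
time_s: 6.2
eef_pos: [0.6283, -0.0621, 0.2897]
eef_rot: [-0.003, 0.785, 0.619, -0.002]
wrist_force: [-0.9, 0.3, -0.2]
opening: 0.799
grasp_force: 0.0
time_s: 6.45
eef_pos: [0.6305, -0.0626, 0.296]
eef_rot: [0.002, 0.785, 0.619, 0.001]
wrist_force: [-0.7, -0.1, 0.9]
opening: 0.797
grasp_force: 0.0
[-0.4 -0.1  1. ] [ 0.00364374 -0.0011046  -0.99999275]
```

View pics/w3.png

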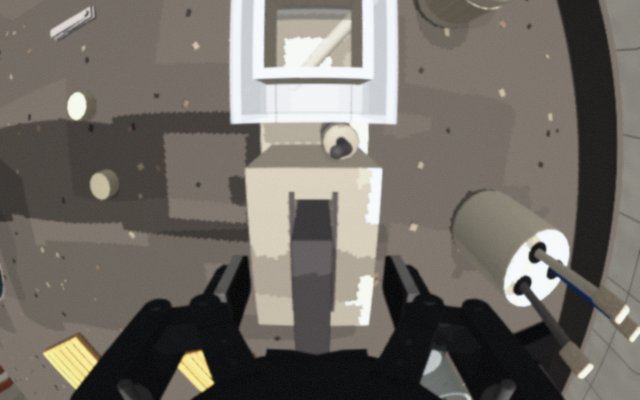

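The cassette sits centred between the open fingers at column 315, so I'll close and draw it out.

```bash
python3 -m pendant '[[[0.1,0,0,0,0,0,0],[0.1,0,0,0,0,0,0],[0,0,0,0,0,0,0],[0,0,0,0,0,0,0],[0,0,0,0,0,0,0]]]'; python3 -m pendant '[[[0,0,0,0,0,0,0],[0,0,0,0,0,0,0],[0,0,0,-10,0,0,0],[0,0,0,-20,0,0,0],[0,0,0,-30,0,0,0]]]';  python3 -m pendant '[[[0,0,0,-20,0,0,0],[0,0,0,-40,0,0,0],[0,0,0,-60,0,0,0],[0,0,0,-80,0,0,0],[0,0,0,-90,0,0,0]]]'
python3 - <<'E'
from h import *
o=ctrl.get_obs(); print(tool([.465,-.261,o['eef_pos'][2]],o))
E
```

```text
time_s: 6.92
eef_pos: [0.6296, -0.0624, 0.2939]
eef_rot: [0.0, 0.785, 0.619, 0.0]
wrist_force: [-0.8, 1.2, 2.5]
opening: 0.182
grasp_force: 59.0
time_s: 7.33
eef_pos: [0.6297, -0.0624, 0.3248]
eef_rot: [0.0, 0.785, 0.619, 0.0]
wrist_force: [-0.2, 0.3, -0.5]
opening: 0.182
grasp_force: 58.8
time_s: 7.75
eef_pos: [0.6301, -0.0625, 0.4181]
eef_rot: [0.002, 0.785, 0.619, 0.002]
wrist_force: [0.8, 0.1, -0.5]
opening: 0.178
grasp_force: 58.8
[-231.6 -114.1   -0.6]
```

```bash
python3 -m pendant '[[[0,-24,-12,0,0,0,0],[0,-52,-26,0,0,0,0],[0,-84,-41,0,0,0,0],[0,-116,-57,0,0,0,0],[0,-148,-73,0,0,0,0]]]'; python3 -m pendant '[[[0,-30,-15,0,0,0,0],[0,-60,-30,0,0,0,0],[0,-84,-41,0,0,0,0],[0,-84,-41,0,0,0,0],[0,-84,-41,0,0,0,0]]]';python3 -m pendant '[[[0,0,0,30,0,0,0],[0,0,0,60,0,0,0],[0,0,0,90,0,0,0],[0,0,0,120,0,0,0],[0,0,0,120,0,0,0]]]'
python3 - <<'E'
from h import *
o,_=snap('wrist','w4.png'); snap('top','t4.png'); snap('scene','s4.png')
print(tool([.465,-.261,.234],o))
a=cv2.imread('pics/w4.png'); b=cv2.imread('pics/s4.png')[180:330,150:390]
cv2.imwrite('pics/c4.png',np.vstack([cv2.resize(a,(480,300)),cv2.resize(b,(480,300))]))
E
```

```text
time_s: 8.17
eef_pos: [0.5229, -0.19, 0.4141]
eef_rot: [0.0, 0.785, 0.619, 0.0]
wrist_force: [1.2, -1.2, -0.5]
opening: 0.182
grasp_force: 58.8
time_s: 8.58
eef_pos: [0.4637, -0.2624, 0.4142]
eef_rot: [0.0, 0.786, 0.618, 0.0]
wrist_force: [0.8, 0.1, 0.2]
opening: 0.177
grasp_force: 58.8
time_s: 9.0
eef_pos: [0.4632, -0.2586, 0.2879]
eef_rot: [-0.005, 0.785, 0.619, -0.001]
wrist_force: [-1.7, 1.0, -0.9]
opening: 0.179
grasp_force: 58.8
[-2.2  2.9 53.8]
```

View pics/c4.png

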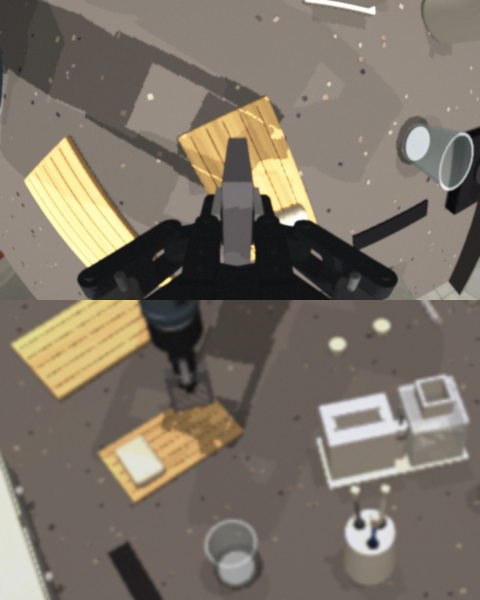

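The wrist view (upper half) shows the cassette held upright above the free half of the soap tray, with the soap clear at (290,215). The scene crop shows the empty slot. Lowering now.

```bash
python3 -m pendant '[[[0,-1,2,20,0,0,0],[0,-1,2,38,0,0,0],[0,-1,2,46,0,0,0],[0,-1,2,48,0,0,0],[0,-1,2,48,0,0,0]]]'; python3 -m pendant '[[[0,0,0,1,0,0,0],[0,0,0,2,0,0,0],[0,0,0,3,0,0,0],[0,0,0,3,0,0,0],[0,0,0,3,0,0,0]]]'
```

```text
time_s: 9.57
eef_pos: [0.4667, -0.2629, 0.2468]
eef_rot: [0.001, 0.785, 0.619, 0.0]
wrist_force: [0.3, 0.9, -0.9]
opening: 0.18
grasp_force: 58.8
time_s: 9.98
eef_pos: [0.4663, -0.2628, 0.243]
eef_rot: [0.0, 0.785, 0.619, 0.0]
wrist_force: [0.2, -0.0, -0.9]
opening: 0.179
grasp_force: 58.8
```

```bash
python3 -m pendant '[[[0,0,0,2,0,0,0],[0,0,0,4,0,0,0],[0,0,0,6,0,0,0],[0,0,0,6,0,0,0],[0,0,0,6,0,0,0]]]'; python3 -m pendant '[[[0,0,0,1,0,0,0],[0,0,0,2,0,0,0],[0,0,0,2,0,0,0],[0,0,0,2,0,0,0]]]'
```

```text
time_s: 10.4
eef_pos: [0.4661, -0.2627, 0.2363]
eef_rot: [-0.0, 0.785, 0.619, -0.0]
wrist_force: [0.3, 0.7, -0.9]
opening: 0.178
grasp_force: 58.8
time_s: 10.73
eef_pos: [0.4662, -0.2627, 0.2346]
eef_rot: [-0.0, 0.785, 0.619, -0.0]
wrist_force: [0.1, 0.4, -0.1]
opening: 0.181
grasp_force: 58.8
```

```bash
python3 -m pendant '[[[0,0,0,1,0,0,0],[0,0,0,2,0,0,0],[0,0,0,2,0,0,0],[0,0,0,2,0,0,0]]]'
```

```text
time_s: 11.07
eef_pos: [0.4665, -0.2629, 0.234]
eef_rot: [0.0, 0.785, 0.619, -0.0]
wrist_force: [-3.3, 3.0, 10.2]
opening: 0.18
grasp_force: 60.5
```

Contact with the tray. Easing off 1 mm, releasing, and retreating straight up.

```bash
python3 -m pendant '[[[0,0,0,-1,0,0,0],[0,0,0,-1,0,0,0],[0.3,0,0,-1,0,0,0],[0.4,0,0,-1,0,0,0],[0.6,0,0,-1,0,0,0]]]'; python3 -m pendant '[[[0.6,0,0,0,0,0,0],[0.6,0,0,0,0,0,0],[0.6,0,0,0,0,0,0]]]';  python3 -m pendant '[[[0.6,0,0,-25,0,0,0],[0.6,0,0,-55,0,0,0],[0.6,0,0,-90,0,0,0],[0.6,0,0,-125,0,0,0],[0.6,0,0,-160,0,0,0]]]'
python3 - <<'E'
from h import *
snap('top'); 
o,_=snap('wrist','w5.png'); snap('scene','s5.png')
a=cv2.imread('pics/w5.png'); b=cv2.imread('pics/s5.png')[180:330,150:390]
cv2.imwrite('pics/c5.png',np.vstack([cv2.resize(a,(480,300)),cv2.resize(b,(480,300))]))
# tablets in the scene view
h=cv2.cvtColor(cv2.imread('pics/s5.png'),cv2.COLOR_BGR2HSV)
for t in [(.5124,.2886),(.4604,.3746),(.4386,.2671),(.4284,.0905),(.4288,.0054)]:
    print(proj('scene',(*t,.018)).round(0), proj('wrist',(*t,.018),o).round(0),tool([*t,.39],o))
E
```

```text
time_s: 11.48
eef_pos: [0.4662, -0.2627, 0.2335]
eef_rot: [-0.0, 0.785, 0.619, -0.0]
wrist_force: [-0.4, 0.4, 0.5]
opening: 0.529
grasp_force: 0.0
time_s: 11.73
eef_pos: [0.4662, -0.2627, 0.2336]
eef_rot: [-0.0, 0.785, 0.619, -0.0]
wrist_force: [-0.4, -0.7, -0.1]
opening: 0.604
grasp_force: 0.0
time_s: 12.15
eef_pos: [0.466, -0.2625, 0.3952]
eef_rot: [-0.0, 0.785, 0.619, -0.0]
wrist_force: [0.3, -0.3, 0.1]
opening: 0.595
grasp_force: 0.0
[404. 188.] [ 254. -178.] [547.6 -85.5   9.4]
[416. 169.] [ 214. -192.] [ 619.1 -156.1    8.3]
[387. 176.] [ 207. -158.] [ 509.5 -152.3    9. ]
[341. 192.] [215. -81.] [ 335.4 -120.9   10.2]
[319. 201.] [227. -31.] [ 252.7 -100.7   10.9]
```

View pics/c5.png

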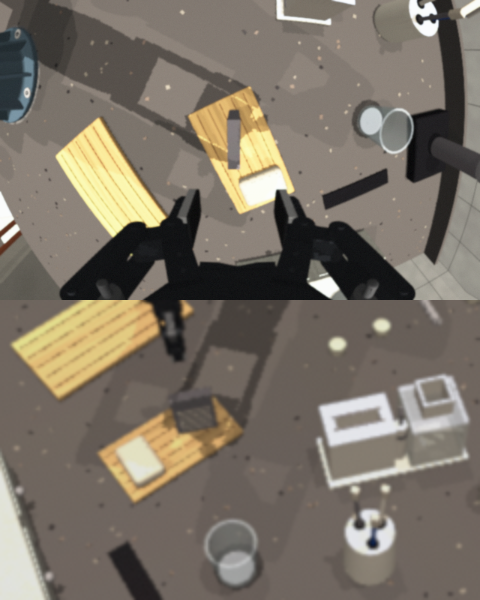

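The filter stands upright and free on the tray (scene crop (193,410)), the soap untouched. On to the tablets, nearest first.

```bash
cat >> h.py <<'E'
def tabs():
    o,im=snap('wrist'); r=det('wrist','tab0_center',.014,o,k=8,mc=.25)
    for c,uv,xy in r: print(c,uv,xy,'shift to',tool([*xy,.186],o))
E
python3 -m pendant '[[[0.6,34,-13,0,0,0,0],[0.6,68,-27,0,0,0,0],[0.6,102,-40,0,0,0,0],[0.6,136,-54,0,0,0,0],[0.6,170,-68,0,0,0,0]]]'; python3 -m pendant '[[[0.6,30,-12,0,0,0,0],[0.6,60,-24,0,0,0,0],[0.6,83,-33,0,0,0,0],[0.6,83,-33,0,0,0,0],[0.6,83,-33,0,0,0,0]]]'
python3 - <<'E'
from h import *
tabs()
E
```

```text
time_s: 12.72
eef_pos: [0.4388, -0.08, 0.392]
eef_rot: [-0.001, 0.786, 0.619, -0.001]
wrist_force: [-0.3, 1.0, 0.1]
opening: 0.598
grasp_force: 0.0
time_s: 13.13
eef_pos: [0.4266, 0.0079, 0.3925]
eef_rot: [-0.001, 0.785, 0.62, -0.001]
wrist_force: [-0.4, 0.5, 1.0]
opening: 0.604
grasp_force: 0.0
```

Run:
```python
from h import *
tabs()
for n in ('tab1_center','tab4_center','neck'):
  print(n,ctrl.boxes_of('wrist',n)[:6])
o,im=snap('wrist','w6.png'); print([proj('wrist',(*t,.018),o).round(0).tolist() for t in [(.5124,.2886),(.4604,.3746),(.4386,.2671),(.4284,.0905),(.4288,.0054)]])
```

```text
tab1_center []
tab4_center []
neck [{'point': [0.7903, 0.3812], 'confidence': 0.73}]
[[330.0, -67.0], [271.0, -107.0], [271.0, -40.0], [299.0, 103.0], [317.0, 177.0]]
```

View pics/w6.png

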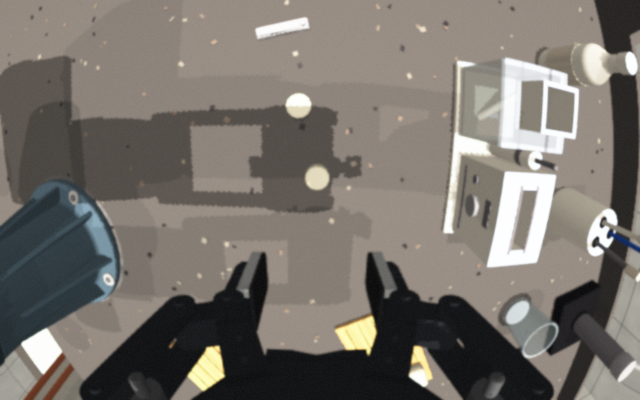

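The wrist view shows the tablets at (316,177) and (298,105), within 2 px of the predictions; the networks miss them, so I'll measure them by local segmentation. The clipper is at (282,28).

```bash
cat >> h.py <<'E'
TAB={0:(.5124,.2886),1:(.4604,.3746),2:(.4386,.2671),3:(.4284,.0905),4:(.4288,.0054)}
def find(i,near=None,r=30):
    o,im=snap('wrist'); g=cv2.GaussianBlur(im,(3,3),0).min(2).astype(float)
    u,v=proj('wrist',(*(near or TAB[i]),.018),o).round().astype(int); u0,v0=max(u-r,0),max(v-r,0)
    w=g[v0:v+r,u0:u+r]; m=(w>np.median(w)*1.4).astype(np.uint8)
    n,l,s,c=cv2.connectedComponentsWithStats(m)
    for k in range(1,n):
        if s[k,4]>60:
            p=c[k]+[u0,v0]; xy=onz('wrist',p,.016,o)[:2]
            print(i,p.round(1),s[k].tolist(),xy.round(4),'shift',tool([*xy,.180],o))
def to(i,P):
    print(i,tool(P))
NECK=(.6575,.048)
E
python3 - <<'E'
from h import *
find(4)
E
```

```text
4 [340.4 151.6] [47, 0, 13, 13, 126] [0.4609 0.027 ] shift [ 28.2  27.8 213.5]
4 [316.7 177.7] [18, 19, 25, 25, 489] [0.4278 0.0038] shift [ -2.1   1.1 213.5]
4 [339.7 191.9] [44, 28, 16, 32, 392] [ 0.4498 -0.0189] shift [-19.   27.8 213.5]
```

```bash
python3 -m pendant '[[[0.6,-2,1,40,0,0,0],[0.6,-2,1,80,0,0,0],[0.6,-2,1,120,0,0,0],[0.6,-2,1,160,0,0,0],[0.6,-2,1,195,0,0,0]]]'; python3 -m pendant '[[[0.6,0,0,10,0,0,0],[0.6,0,0,20,0,0,0],[0.6,0,0,20,0,0,0],[0.6,0,0,20,0,0,0],[0.6,0,0,20,0,0,0]]]'
python3 - <<'E'
from h import *
find(4,(.4278,.0038),60); snap('wrist','w7.png')
E
```

```text
time_s: 14.0
eef_pos: [0.4271, 0.0045, 0.1967]
eef_rot: [-0.0, 0.786, 0.619, -0.0]
wrist_force: [0.4, 1.0, -0.2]
opening: 0.6
grasp_force: 0.0
time_s: 14.42
eef_pos: [0.429, 0.0044, 0.1805]
eef_rot: [0.002, 0.785, 0.619, 0.001]
wrist_force: [0.6, -0.1, -1.0]
opening: 0.599
grasp_force: 0.0
4 [312.  267.3] [34, 22, 55, 60, 2573] [0.4289 0.007 ] shift [ 2.6 -0.7  0.5]
4 [361.7 320.6] [78, 75, 42, 45, 364] [ 0.4471 -0.0329] shift [-32.   26.3   0.6]
```

View pics/w7.png

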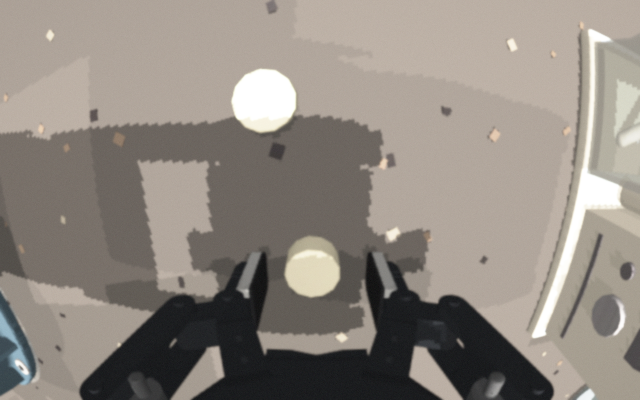

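The tablet at (312,267) sits between the fingers. Closing and lifting.

```bash
python3 -m pendant '[[[0.6,1,0,3,0,0,0],[0,1,0,3,0,0,0],[0,1,0,3,0,0,0],[0,1,0,3,0,0,0],[0,1,0,3,0,0,0]]]'; python3 -m pendant '[[[0,0,0,0,0,0,0],[0,0,0,-40,0,0,0],[0,0,0,-80,0,0,0],[0,0,0,-120,0,0,0],[0,0,0,-160,0,0,0]]]'; python3 -m pendant '[[[0,0,0,-10,0,0,0],[0,0,0,-20,0,0,0],[0,0,0,-20,0,0,0]]]'
python3 - <<'E'
from h import *
to(4,[*NECK,.325])
E
```

```text
time_s: 14.93
eef_pos: [0.4281, 0.0057, 0.1763]
eef_rot: [0.0, 0.785, 0.619, 0.0]
wrist_force: [-2.0, 0.5, 7.6]
opening: 0.301
grasp_force: 58.6
time_s: 15.35
eef_pos: [0.4274, 0.0058, 0.3372]
eef_rot: [-0.0, 0.785, 0.619, -0.0]
wrist_force: [0.7, 0.5, -0.4]
opening: 0.302
grasp_force: 59.3
time_s: 15.6
eef_pos: [0.4283, 0.0056, 0.3573]
eef_rot: [0.001, 0.785, 0.619, 0.001]
wrist_force: [1.5, 0.3, -0.3]
opening: 0.298
grasp_force: 59.3
4 [ 94.8 212.8  33. ]
```

```bash
python3 -m pendant '[[[0,15,34,0,0,0,0],[0,30,68,0,0,0,0],[0,46,103,0,0,0,0],[0,61,138,0,0,0,0],[0,77,173,0,0,0,0]]]'; python3 -m pendant '[[[0,10,22,0,0,0,0],[0,18,40,0,0,0,0],[0,18,40,0,0,0,0],[0,18,40,0,0,0,0]]]'
python3 - <<'E'
from h import *
o,_=snap('wrist','w8.png'); to(4,[*NECK,.325])
print([proj('wrist',(NECK[0]+a*.9703*.023-b*-.242*.023,NECK[1]+a*-.242*.023+b*.9703*.023,.145),o).round(0).tolist() for a,b in [(1,1),(1,-1),(-1,-1),(-1,1)]])
E
```

```text
time_s: 16.02
eef_pos: [0.6151, 0.0405, 0.3523]
eef_rot: [-0.002, 0.785, 0.619, -0.002]
wrist_force: [0.3, -1.0, 0.5]
opening: 0.297
grasp_force: 59.3
time_s: 16.35
eef_pos: [0.657, 0.0484, 0.352]
eef_rot: [-0.002, 0.785, 0.619, -0.002]
wrist_force: [-0.4, -0.7, -0.8]
opening: 0.298
grasp_force: 59.3
4 [ 0.   1.3 27.6]
[[357.0, 202.0], [353.0, 269.0], [282.0, 269.0], [279.0, 201.0]]
```

View pics/w8.png

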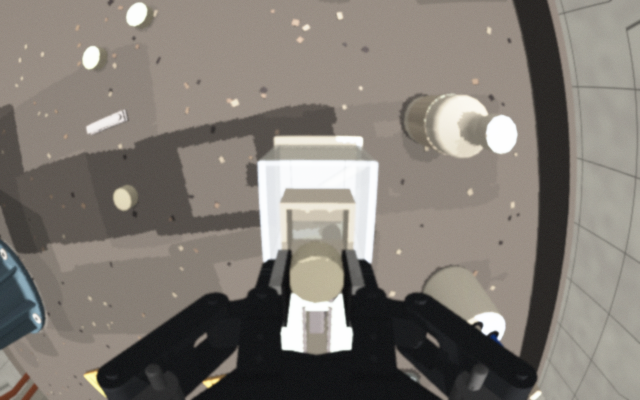

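The neck rim lies at columns 280 to 357, with its far edge at row 202 as predicted, and the held tablet is centred over it. Lowering to the mouth and releasing.

```bash
python3 -m pendant '[[[0,0,1,15,0,0,0],[0,0,1,27,0,0,0],[0,0,1,30,0,0,0],[0,0,1,30,0,0,0],[0,0,1,30,0,0,0]]]'; python3 -m pendant '[[[0.3,0,0,0,0,0,0],[0.5,0,0,0,0,0,0],[0.6,0,0,0,0,0,0],[0.6,0,0,0,0,0,0],[0.6,0,0,-10,0,0,0]]]'; python3 -m pendant '[[[0.6,0,0,-20,0,0,0],[0.6,0,0,-50,0,0,0],[0.6,0,0,-50,0,0,0]]]'
python3 - <<'E'
from h import *
o,_=snap('wrist','w9.png'); cv2.imwrite('pics/c9.png',cv2.resize(cv2.imread('pics/w9.png')[120:320,200:440],(480,400)))
find(3)
find(2)
E
```

```text
time_s: 16.82
eef_pos: [0.6577, 0.0479, 0.3254]
eef_rot: [-0.0, 0.785, 0.619, -0.0]
wrist_force: [0.1, 0.3, 0.8]
opening: 0.298
grasp_force: 59.3
time_s: 17.23
eef_pos: [0.6575, 0.048, 0.334]
eef_rot: [-0.001, 0.785, 0.619, -0.001]
wrist_force: [-1.0, 0.6, -0.8]
opening: 0.599
grasp_force: 0.0
time_s: 17.48
eef_pos: [0.6597, 0.0479, 0.3933]
eef_rot: [0.004, 0.785, 0.619, 0.004]
wrist_force: [-0.1, -0.5, 1.3]
opening: 0.599
grasp_force: 0.0
3 [133.  190.5] [22, 20, 19, 23, 357] [0.429  0.0895] shift [ -13.6 -235.5  209.1]
2 [103.8  60.5] [22, 21, 17, 22, 275] [0.4367 0.2656] shift [ 159.6 -267.7  207.5]
```

View pics/c9.png

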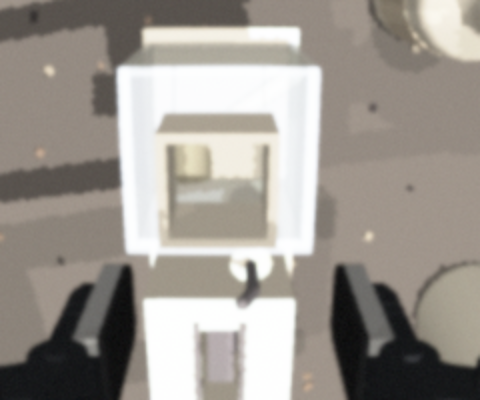

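The tablet lies inside the tank at (193,162). Next is tab3.

```bash
python3 -m pendant '[[[0.6,-2,-40,0,0,0,0],[0.6,-5,-80,0,0,0,0],[0.6,-7,-120,0,0,0,0],[0.6,-9,-160,0,0,0,0],[0.6,-12,-199,0,0,0,0]]]' | grep pos; python3 -m pendant '[[[0.6,-1,-25,20,0,0,0],[0.6,-1,-36,40,0,0,0],[0.6,-1,-36,60,0,0,0],[0.6,-1,-36,60,0,0,0]]]'
python3 - <<'E'
from h import *
find(3)
E
```

```text
eef_pos: [0.4595, 0.0832, 0.384]
time_s: 18.38
eef_pos: [0.4238, 0.0906, 0.3216]
eef_rot: [-0.003, 0.785, 0.619, -0.003]
wrist_force: [-1.0, 1.2, -0.2]
opening: 0.598
grasp_force: 0.0
3 [347.9 166.9] [49, 0, 11, 15, 108] [0.4557 0.1081] shift [ 24.6  28.  141.4]
3 [322.3 192.9] [14, 15, 32, 32, 783] [0.4276 0.0896] shift [  0.    5.  141.6]
3 [350.3 200.9] [54, 29, 6, 20, 75] [0.4512 0.076 ] shift [ -7.6  31.1 141.4]
```

```bash
python3 -m pendant '[[[0.6,0,3,40,0,0,0],[0.6,0,3,80,0,0,0],[0.6,0,3,115,0,0,0],[0.6,0,3,130,0,0,0],[0.6,0,3,130,0,0,0]]]'|grep pos; python3 -m pendant '[[[0.6,0,0,0,0,0,0],[0.6,0,0,0,0,0,0],[0.6,0,0,0,0,0,0]]]'|grep pos;python3 - <<'E'
from h import *
find(3,(.428,.0896),50)
E
```

```text
eef_pos: [0.4285, 0.0894, 0.1928]
eef_pos: [0.431, 0.0895, 0.1976]
3 [307.8 253.8] [25, 17, 50, 55, 2131] [0.4283 0.0916] shift [ 1.4 -3.2 17.6]
```

```bash
python3 -m pendant '[[[0.6,1,-1,6,0,0,0],[0.6,1,-1,13,0,0,0],[0.6,1,-1,13,0,0,0],[0,1,-1,13,0,0,0],[0,1,-1,13,0,0,0]]]'; python3 -m pendant '[[[0,0,0,0,0,0,0],[0,0,0,0,0,0,0],[0,0,0,0,0,0,0],[0,0,0,-40,0,0,0],[0,0,0,-80,0,0,0]]]'; python3 -m pendant '[[[0,0,0,-40,0,0,0],[0,0,0,-80,0,0,0],[0,0,0,-96,0,0,0],[0,0,0,-96,0,0,0]]]'
python3 - <<'E'
from h import *
to(4,[*NECK,.325])
E
```

```text
time_s: 19.57
eef_pos: [0.4287, 0.0908, 0.1825]
eef_rot: [-0.0, 0.785, 0.619, -0.0]
wrist_force: [-0.2, 1.0, -0.9]
opening: 0.328
grasp_force: 0.1
time_s: 19.98
eef_pos: [0.4272, 0.0908, 0.2606]
eef_rot: [-0.003, 0.786, 0.619, -0.003]
wrist_force: [2.1, 0.0, 0.2]
opening: 0.287
grasp_force: 59.0
time_s: 20.32
eef_pos: [0.4305, 0.0908, 0.3637]
eef_rot: [0.003, 0.785, 0.619, 0.004]
wrist_force: [1.0, -1.0, 0.9]
opening: 0.292
grasp_force: 59.0
4 [ 11.4 230.3  41. ]
```

```bash
python3 -m pendant '[[[0,2,40,0,0,0,0],[0,4,80,0,0,0,0],[0,6,120,0,0,0,0],[0,8,160,0,0,0,0],[0,10,200,0,0,0,0]]]' | grep pos; python3 -m pendant '[[[0,1,20,0,0,0,0],[0,1,31,0,0,0,0],[0,1,31,0,0,0,0],[0,1,31,0,0,0,0],[0,1,31,0,0,0,0]]]'
python3 - <<'E'
from h import *
to(4,[*NECK,.325])
E
```

```text
eef_pos: [0.627, 0.0533, 0.3564]
time_s: 21.15
eef_pos: [0.6551, 0.0477, 0.3572]
eef_rot: [-0.001, 0.785, 0.619, -0.001]
wrist_force: [-0.5, 0.1, -0.7]
opening: 0.291
grasp_force: 59.1
4 [ 0.9  2.3 32.2]
```

```bash
python3 -m pendant '[[[0,1,1,15,0,0,0],[0,1,1,28,0,0,0],[0,1,1,31,0,0,0],[0,1,1,31,0,0,0],[0,1,1,31,0,0,0]]]'; python3 -m pendant '[[[0.3,0,0,0,0,0,0],[0.5,0,0,0,0,0,0],[0.6,0,0,0,0,0,0],[0.6,0,0,0,0,0,0],[0.6,0,0,-10,0,0,0]]]'|grep -v rot; python3 -m pendant '[[[0.6,0,0,-20,0,0,0],[0.6,0,0,-50,0,0,0],[0.6,0,0,-50,0,0,0],[0.6,0,0,-50,0,0,0]]]'
python3 - <<'E'
from h import *
find(2)
find(0)
E
```

```text
time_s: 21.57
eef_pos: [0.6568, 0.0484, 0.3275]
eef_rot: [-0.0, 0.785, 0.619, -0.0]
wrist_force: [-0.2, 0.4, 0.3]
opening: 0.288
grasp_force: 59.1
time_s: 21.98
eef_pos: [0.6566, 0.0482, 0.336]
wrist_force: [-1.4, 0.9, -0.3]
opening: 0.601
grasp_force: 0.0
time_s: 22.32
eef_pos: [0.658, 0.0481, 0.3914]
eef_rot: [0.002, 0.785, 0.619, 0.002]
wrist_force: [-0.0, 0.6, -0.1]
opening: 0.603
grasp_force: 0.0
2 [105.1  60.6] [22, 21, 17, 22, 274] [0.4369 0.2657] shift [ 159.6 -267.1  210. ]
0 [149.   21.2] [21, 11, 19, 22, 326] [0.5107 0.287 ] shift [ 197.8 -199.   208.9]
```

```bash
python3 -m pendant '[[[0.6,20,-33,0,0,0,0],[0.6,40,-67,0,0,0,0],[0.6,60,-100,0,0,0,0],[0.6,80,-134,0,0,0,0],[0.6,100,-167,0,0,0,0]]]' | grep pos; python3 -m pendant '[[[0.6,20,-33,10,0,0,0],[0.6,40,-66,20,0,0,0],[0.6,60,-98,40,0,0,0],[0.6,60,-98,60,0,0,0],[0.6,60,-98,60,0,0,0]]]'|grep pos;  python3 -m pendant '[[[0.6,0,0,20,0,0,0],[0.6,0,0,20,0,0,0],[0.6,0,0,20,0,0,0]]]'|grep pos
python3 - <<'E'
from h import *
find(2)
E
```

```text
eef_pos: [0.5163, 0.1853, 0.3862]
eef_pos: [0.4334, 0.2665, 0.323]
eef_pos: [0.4372, 0.265, 0.3072]
2 [316.2 196.1] [13, 15, 33, 33, 827] [0.4374 0.266 ] shift [  1.2   0.3 127.2]
```

```bash
python3 -m pendant '[[[0.6,1,0,40,0,0,0],[0.6,1,0,80,0,0,0],[0.6,1,0,110,0,0,0],[0.6,1,0,123,0,0,0],[0.6,1,0,123,0,0,0]]]'|grep pos; python3 -m pendant '[[[0.6,0,0,0,0,0,0],[0.6,0,0,0,0,0,0],[0.6,0,0,0,0,0,0]]]'|grep pos;python3 - <<'E'
from h import *
find(2,(.4376,.2665),50)
E
```

```text
eef_pos: [0.4366, 0.2657, 0.1823]
eef_pos: [0.4386, 0.267, 0.1868]
2 [312.4 263.8] [24, 15, 54, 58, 2392] [0.4383 0.2685] shift [ 1.4 -0.6  6.8]
```

```bash
python3 -m pendant '[[[0.6,1,0,2,0,0,0],[0,1,0,2,0,0,0],[0,1,0,2,0,0,0],[0,1,0,2,0,0,0],[0,1,0,2,0,0,0]]]'; python3 -m pendant '[[[0,0,0,0,0,0,0],[0,0,0,-40,0,0,0],[0,0,0,-80,0,0,0],[0,0,0,-120,0,0,0],[0,0,0,-160,0,0,0]]]'|grep -v rot; python3 -m pendant '[[[0,0,0,-16,0,0,0],[0,0,0,-16,0,0,0],[0,0,0,-16,0,0,0]]]'
python3 - <<'E'
from h import *
to(4,[*NECK,.325])
E
```

```text
time_s: 24.68
eef_pos: [0.4377, 0.2678, 0.1835]
eef_rot: [0.0, 0.785, 0.619, 0.0]
wrist_force: [-2.4, -0.6, 6.0]
opening: 0.291
grasp_force: 58.6
time_s: 25.1
eef_pos: [0.437, 0.2676, 0.3442]
wrist_force: [1.4, 0.2, -0.6]
opening: 0.286
grasp_force: 58.9
time_s: 25.35
eef_pos: [0.4376, 0.2678, 0.3599]
eef_rot: [0.001, 0.785, 0.619, 0.001]
wrist_force: [0.0, 0.6, -0.8]
opening: 0.292
grasp_force: 58.9
4 [-162.4  265.1   35.3]
```

```bash
python3 -m pendant '[[[0,-20,33,0,0,0,0],[0,-40,66,0,0,0,0],[0,-61,99,0,0,0,0],[0,-81,132,0,0,0,0],[0,-101,165,0,0,0,0]]]' | grep pos; python3 -m pendant '[[[0,-20,33,0,0,0,0],[0,-40,66,0,0,0,0],[0,-61,100,0,0,0,0],[0,-61,100,0,0,0,0],[0,-61,100,0,0,0,0]]]'|grep pos;  python3 -m pendant '[[[0,0,0,0,0,0,0],[0,0,0,0,0,0,0],[0,0,0,0,0,0,0]]]'
python3 - <<'E'
from h import *
to(4,[*NECK,.325])
E
```

```text
eef_pos: [0.5745, 0.1295, 0.3561]
eef_pos: [0.6576, 0.0462, 0.3552]
time_s: 26.43
eef_pos: [0.6564, 0.0495, 0.3581]
eef_rot: [-0.0, 0.785, 0.62, -0.0]
wrist_force: [-1.0, 0.7, 0.4]
opening: 0.289
grasp_force: 59.1
4 [-1.2  1.5 33.1]
```

```bash
python3 -m pendant '[[[0,-1,1,15,0,0,0],[0,-1,1,28,0,0,0],[0,-1,1,32,0,0,0],[0,-1,1,32,0,0,0],[0,-1,1,32,0,0,0]]]'; python3 -m pendant '[[[0.3,0,0,0,0,0,0],[0.5,0,0,0,0,0,0],[0.6,0,0,0,0,0,0],[0.6,0,0,0,0,0,0],[0.6,0,0,-10,0,0,0]]]'|grep -v rot; python3 -m pendant '[[[0.6,0,0,-20,0,0,0],[0.6,0,0,-50,0,0,0],[0.6,0,0,-50,0,0,0],[0.6,0,0,-50,0,0,0]]]'
python3 - <<'E'
from h import *
snap('wrist','w10.png')
find(0)
find(1,(.4604,.3746),40)
E
```

```text
time_s: 26.85
eef_pos: [0.6577, 0.0474, 0.3263]
eef_rot: [-0.0, 0.785, 0.619, -0.0]
wrist_force: [0.2, 0.1, 0.2]
opening: 0.291
grasp_force: 59.1
time_s: 27.27
eef_pos: [0.6573, 0.047, 0.335]
wrist_force: [0.2, -0.3, -0.1]
opening: 0.605
grasp_force: 0.0
time_s: 27.6
eef_pos: [0.6587, 0.0469, 0.3905]
eef_rot: [0.002, 0.785, 0.619, 0.002]
wrist_force: [1.2, -0.6, -0.4]
opening: 0.606
grasp_force: 0.0
0 [147.9  20.5] [21, 10, 19, 22, 331] [0.5107 0.2869] shift [ 198.7 -200.   207.9]
1 [144.   16.2] [71, 10, 9, 11, 67] [0.5056 0.2947] shift [ 205.3 -205.9  206.8]
```

Now tab0, still at (0.512, 0.288).

```bash
python3 -m pendant '[[[0.6,28,-28,0,0,0,0],[0.6,56,-56,0,0,0,0],[0.6,84,-84,0,0,0,0],[0.6,112,-112,0,0,0,0],[0.6,140,-140,0,0,0,0]]]' | grep pos; python3 -m pendant '[[[0.6,28,-28,10,0,0,0],[0.6,59,-58,30,0,0,0],[0.6,59,-58,60,0,0,0],[0.6,59,-58,80,0,0,0],[0.6,59,-58,80,0,0,0]]]'|grep pos;  python3 -m pendant '[[[0.6,0,0,0,0,0,0],[0.6,0,0,0,0,0,0],[0.6,0,0,0,0,0,0]]]'|grep pos
python3 - <<'E'
from h import *
find(0)
E
```

```text
eef_pos: [0.5531, 0.217, 0.3853]
eef_pos: [0.5089, 0.287, 0.3006]
eef_pos: [0.5131, 0.2864, 0.3084]
0 [312.4 197.2] [14, 15, 32, 33, 817] [0.5113 0.2874] shift [  0.3  -2.3 128.4]
```

```bash
python3 -m pendant '[[[0.6,0,-1,40,0,0,0],[0.6,0,-1,80,0,0,0],[0.6,0,-1,110,0,0,0],[0.6,0,-1,124,0,0,0],[0.6,0,-1,124,0,0,0]]]'|grep pos; python3 -m pendant '[[[0.6,0,0,0,0,0,0],[0.6,0,0,0,0,0,0],[0.6,0,0,0,0,0,0]]]'|grep pos;python3 - <<'E'
from h import *
find(0,(.5118,.2878),50)
E
```

```text
eef_pos: [0.51, 0.2862, 0.18]
eef_pos: [0.5124, 0.2874, 0.1854]
0 [311.3 263.7] [23, 15, 53, 59, 2440] [0.512 0.29 ] shift [ 2.3 -1.1  5.4]
```

```bash
python3 -m pendant '[[[0.6,1,0,1,0,0,0],[0,1,0,1,0,0,0],[0,1,0,1,0,0,0],[0,1,0,1,0,0,0],[0,1,0,1,0,0,0]]]'; python3 -m pendant '[[[0,0,0,0,0,0,0],[0,0,0,-40,0,0,0],[0,0,0,-80,0,0,0],[0,0,0,-120,0,0,0],[0,0,0,-160,0,0,0]]]'|grep -v rot; python3 -m pendant '[[[0,0,0,-16,0,0,0],[0,0,0,-16,0,0,0],[0,0,0,-16,0,0,0]]]'
python3 - <<'E'
from h import *
to(4,[*NECK,.325])
E
```

```text
time_s: 30.02
eef_pos: [0.5115, 0.2882, 0.1826]
eef_rot: [0.0, 0.785, 0.619, 0.0]
wrist_force: [-1.6, -0.8, 5.8]
opening: 0.294
grasp_force: 58.6
time_s: 30.43
eef_pos: [0.5108, 0.2879, 0.3432]
wrist_force: [1.2, 0.1, 0.6]
opening: 0.289
grasp_force: 58.9
time_s: 30.68
eef_pos: [0.5114, 0.2881, 0.359]
eef_rot: [0.0, 0.785, 0.619, 0.001]
wrist_force: [0.0, -0.4, -1.1]
opening: 0.296
grasp_force: 58.9
4 [-199.3  198.1   34.2]
```

```bash
python3 -m pendant '[[[0,-28,28,0,0,0,0],[0,-56,56,0,0,0,0],[0,-84,84,0,0,0,0],[0,-112,112,0,0,0,0],[0,-140,140,0,0,0,0]]]' | grep pos; python3 -m pendant '[[[0,-28,28,0,0,0,0],[0,-59,58,0,0,0,0],[0,-59,58,0,0,0,0],[0,-59,58,0,0,0,0],[0,-59,58,0,0,0,0]]]'|grep pos;  python3 -m pendant '[[[0,0,0,0,0,0,0],[0,0,0,0,0,0,0]]]'
python3 - <<'E'
from h import *
to(4,[*NECK,.325])
E
```

```text
eef_pos: [0.6145, 0.1176, 0.3549]
eef_pos: [0.6565, 0.0482, 0.3552]
time_s: 31.68
eef_pos: [0.6565, 0.0498, 0.3569]
eef_rot: [-0.001, 0.785, 0.62, -0.0]
wrist_force: [0.1, -0.2, -0.3]
opening: 0.286
grasp_force: 59.0
4 [-1.5  1.5 31.9]
```

```bash
python3 -m pendant '[[[0,-1,1,15,0,0,0],[0,-1,1,28,0,0,0],[0,-1,1,31,0,0,0],[0,-1,1,31,0,0,0],[0,-1,1,31,0,0,0]]]'; python3 -m pendant '[[[0.3,0,0,0,0,0,0],[0.5,0,0,0,0,0,0],[0.6,0,0,0,0,0,0],[0.6,0,0,0,0,0,0],[0.6,0,0,-10,0,0,0]]]'|grep -v rot; python3 -m pendant '[[[0.6,0,0,-20,0,0,0],[0.6,0,0,-50,0,0,0],[0.6,0,0,-50,0,0,0],[0.6,0,0,-50,0,0,0]]]'
python3 - <<'E'
from h import *
to(1,[*TAB[1],.39])
E
```

```text
time_s: 32.1
eef_pos: [0.6578, 0.0475, 0.3264]
eef_rot: [-0.0, 0.785, 0.619, -0.0]
wrist_force: [-0.1, 0.0, 0.2]
opening: 0.292
grasp_force: 59.0
time_s: 32.52
eef_pos: [0.6573, 0.047, 0.335]
wrist_force: [0.6, -0.5, -0.6]
opening: 0.603
grasp_force: 0.0
time_s: 32.85
eef_pos: [0.6587, 0.0469, 0.3904]
eef_rot: [0.002, 0.785, 0.619, 0.002]
wrist_force: [-0.4, -0.6, -0.5]
opening: 0.6
grasp_force: 0.0
1 [ 272.2 -269.4   -1. ]
```

```bash
for i in 1 2; do python3 -m pendant '[[[0.6,27,-27,0,0,0,0],[0.6,54,-54,0,0,0,0],[0.6,81,-81,0,0,0,0],[0.6,108,-108,0,0,0,0],[0.6,134,-133,0,0,0,0]]]' | grep pos; done; python3 -m pendant '[[[0.6,4,-2,30,0,0,0],[0.6,4,-2,60,0,0,0],[0.6,4,-2,80,0,0,0],[0.6,4,-2,80,0,0,0],[0.6,4,-2,80,0,0,0]]]'|grep pos;  python3 - <<'E'
from h import *
o,_=snap('wrist','w11.png')
find(1)
find(1,r=70)
E
```

```text
eef_pos: [0.5584, 0.2096, 0.3859]
eef_pos: [0.4603, 0.3711, 0.3861]
eef_pos: [0.4604, 0.3738, 0.3053]
1 [313.4 198.6] [14, 14, 32, 33, 833] [0.4592 0.3737] shift [ -0.8  -1.8 127.1]
1 [358.9 159.7] [69, 0, 71, 102, 2963] [0.5062 0.3985] shift [ 33.9  37.4 128.2]
1 [312.4 199. ] [54, 55, 32, 33, 824] [0.4592 0.3736] shift [ -1.3  -2.4 128.1]
1 [253.1 225.3] [0, 73, 34, 59, 959] [0.4002 0.3619] shift [-26.4 -57.  128. ]
1 [360.9 259.5] [113, 123, 10, 17, 124] [0.4899 0.3042] shift [-61.6  43.6 128.1]
```

```bash
python3 -m pendant '[[[0.6,0,-1,40,0,0,0],[0.6,0,-1,80,0,0,0],[0.6,0,-1,110,0,0,0],[0.6,0,-1,123,0,0,0],[0.6,0,-1,123,0,0,0]]]'|grep pos; python3 -m pendant '[[[0.6,0,0,0,0,0,0],[0.6,0,0,0,0,0,0],[0.6,0,0,0,0,0,0]]]'|grep pos;python3 - <<'E'
from h import *
find(1,(.4598,.3742),50)
E
```

```text
eef_pos: [0.4593, 0.3737, 0.1816]
eef_pos: [0.4614, 0.3751, 0.1865]
1 [310.5 265.1] [24, 15, 53, 58, 2393] [0.4601 0.3765] shift [ 1.1 -1.5  6.5]
1 [268.8 315.7] [1, 86, 17, 14, 144] [0.429  0.3494] shift [-32.6 -25.5   6.3]
```

```bash
python3 -m pendant '[[[0.6,1,-1,2,0,0,0],[0,1,-1,2,0,0,0],[0,1,-1,2,0,0,0],[0,1,-1,2,0,0,0],[0,1,-1,2,0,0,0]]]'; python3 -m pendant '[[[0,0,0,0,0,0,0],[0,0,0,-40,0,0,0],[0,0,0,-80,0,0,0],[0,0,0,-120,0,0,0],[0,0,0,-160,0,0,0]]]'|grep -v rot; python3 -m pendant '[[[0,0,0,-16,0,0,0],[0,0,0,-16,0,0,0],[0,0,0,-16,0,0,0]]]'
python3 - <<'E'
from h import *
to(4,[*NECK,.325])
E
```

```text
time_s: 35.38
eef_pos: [0.4595, 0.3758, 0.1825]
eef_rot: [0.0, 0.785, 0.619, 0.0]
wrist_force: [-1.5, 0.2, 6.1]
opening: 0.295
grasp_force: 58.6
time_s: 35.8
eef_pos: [0.4589, 0.3754, 0.343]
wrist_force: [1.1, -0.3, 0.5]
opening: 0.29
grasp_force: 58.9
time_s: 36.05
eef_pos: [0.4594, 0.3757, 0.3588]
eef_rot: [0.0, 0.785, 0.619, 0.001]
wrist_force: [-0.6, -0.7, -0.8]
opening: 0.289
grasp_force: 58.9
4 [-272.4  269.1   33.9]
```

```bash
for i in 1 2; do python3 -m pendant '[[[0,-27,27,0,0,0,0],[0,-54,54,0,0,0,0],[0,-81,81,0,0,0,0],[0,-108,108,0,0,0,0],[0,-135,134,0,0,0,0]]]' | grep pos; done; python3 -m pendant '[[[0,-2,1,0,0,0,0],[0,-2,1,0,0,0,0],[0,-2,1,0,0,0,0],[0,-2,1,0,0,0,0],[0,-2,1,0,0,0,0]]]'
python3 - <<'E'
from h import *
to(4,[*NECK,.325])
E
```

```text
eef_pos: [0.5579, 0.2113, 0.3549]
eef_pos: [0.6568, 0.0486, 0.3546]
time_s: 37.3
eef_pos: [0.6565, 0.0498, 0.357]
eef_rot: [-0.001, 0.785, 0.62, -0.0]
wrist_force: [-0.8, -0.2, 0.8]
opening: 0.294
grasp_force: 59.0
4 [-1.5  1.4 32. ]
```

After releasing, I'll back away to +y and up so all three cameras can check the ledge, tank and filter.

```bash
python3 -m pendant '[[[0,-1,1,15,0,0,0],[0,-1,1,28,0,0,0],[0,-1,1,31,0,0,0],[0,-1,1,31,0,0,0],[0,-1,1,31,0,0,0]]]'; python3 -m pendant '[[[0.3,0,0,0,0,0,0],[0.5,0,0,0,0,0,0],[0.6,0,0,0,0,0,0],[0.6,0,0,0,0,0,0],[0.6,0,0,-10,0,0,0]]]'|grep -v rot; python3 -m pendant '[[[0.6,0,0,-30,0,0,0],[0.6,0,0,-60,0,0,0],[0.6,0,0,-60,0,0,0],[0.6,0,0,-60,0,0,0]]]'
python3 - <<'E'
from h import *
snap('wrist','w12.png')
E
python3 -m pendant '[[[0.6,10,-35,0,0,0,0],[0.6,20,-70,0,0,0,0],[0.6,30,-105,0,0,0,0],[0.6,40,-140,0,0,0,0],[0.6,50,-175,0,0,0,0]]]'|grep pos; python3 -m pendant '[[[0.6,20,-20,0,0,0,0],[0.6,40,-50,0,0,0,0],[0.6,60,-80,0,0,0,0],[0.6,80,-110,0,0,0,0],[0.6,100,-140,0,0,0,0]]]'|grep pos
python3 - <<'E'
from h import *
snap('top','t12.png'); snap('scene','s12.png')
w=cv2.imread('pics/w12.png')[150:290,220:420]; t=cv2.imread('pics/t12.png')[60:345,130:510]; s=cv2.imread('pics/s12.png')[100:340,60:460]
cv2.imwrite('pics/fin.png',np.vstack([np.hstack([cv2.resize(w,(360,252)),cv2.resize(s,(420,252))]),cv2.resize(t,(780,348*1))[:348]]))
E
```

```text
time_s: 37.72
eef_pos: [0.6577, 0.0475, 0.3264]
eef_rot: [-0.0, 0.785, 0.619, -0.0]
wrist_force: [-0.0, 0.2, -0.1]
opening: 0.287
grasp_force: 59.0
time_s: 38.13
eef_pos: [0.6573, 0.047, 0.335]
wrist_force: [0.3, -0.4, -1.3]
opening: 0.597
grasp_force: 0.0
time_s: 38.47
eef_pos: [0.6587, 0.0469, 0.4006]
eef_rot: [0.002, 0.785, 0.619, 0.002]
wrist_force: [0.1, -0.5, -1.2]
opening: 0.599
grasp_force: 0.0
eef_pos: [0.4975, 0.137, 0.3951]
eef_pos: [0.385, 0.2672, 0.3955]
```

View pics/fin.png

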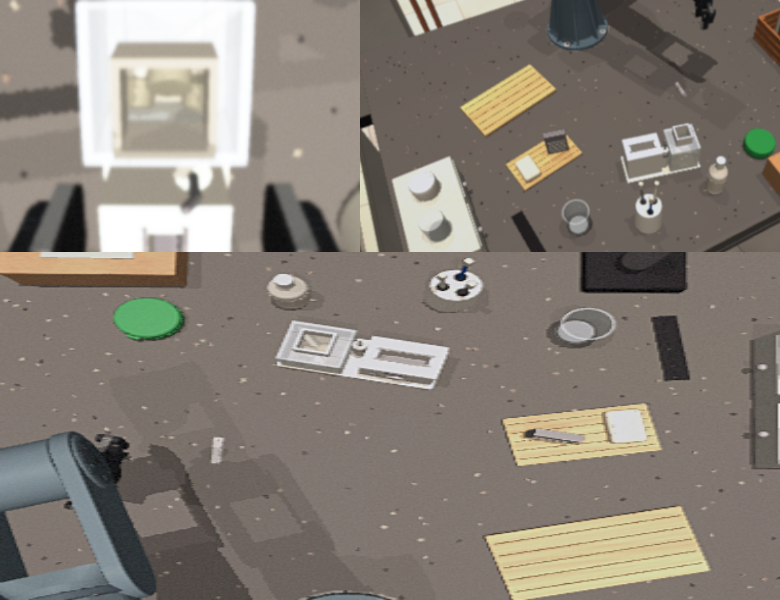

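The final views show tablets in the tank through the neck at (165,95) and no tablet left on the ledge. The filter stands on the soap tray (scene crop (555,142)), and the soap, clipper and other toiletries are where they were.

```bash
python3 -m pendant '[[[0.6,0,0,0,0,0,0],[0.6,0,0,0,0,0,0],[0.6,0,0,0,0,0,0]]]'|grep -v rot; python3 -c "
from bench import ctrl
print(ctrl.hand_in())"
```

```text
time_s: 39.7
eef_pos: [0.3874, 0.2658, 0.3962]
wrist_force: [0.3, -0.3, 0.7]
opening: 0.602
grasp_force: 0.0
the job is handed in; nothing more can be done
None
```

I handed the job in at 39.7 s: the filter was pressed, drawn out and stood upright on the tray's free half; all five tablets went into the tank; the soap and other toiletries were left alone. The hand-in returned no verdict.

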